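Rehang the lift-off door of a drying cabinet

ROBOT

A 7-joint arm with a two-finger parallel gripper is mounted at the origin on a cart in front of the work surface, level with it; the furniture and walls round the work are solid. World frame = base frame: x ahead of the robot, y to its left, z up, the work surface at z = 0. Lengths are in m, angles in rad, forces in N, time in s.
With the tool pointing down it reaches from about 0.4 to 0.9 m from the base axis. Payload 5.5 kg.
Tool frame: the origin (TCP) lies on the centre line of the jaws, within the pads' length; the fingertips stand 19 mm ahead of it and the grasp point (between the pads) is the TCP (r.nose_length is the distance from the TCP to the fingertips, in m); z points along the fingers, y is the direction in which the jaws open and shut (so a half turn about z gives the same grasp; the last joint's range is limited). The gripper opens to 85 mm and grips with 20 to 120 N. Pads are 22 mm wide; open, the fingers measure 114 mm over their backs; the gripper's body (76 mm by 85 mm) begins 54 mm behind the grasp point. The pads swing forward as they close: fully open they stand 13 mm farther back than shut.
Start: joints at [1.602, 0.501, -0.427, 1.55, 0.221, 1.138, -0.21], TCP at [0.149, -0.633, 0.25] pointing down, gripper open.
Joint ranges: [-2.88, 2.88], [-0.31, 2.03], [-1.54, 1.56], [0.2, 2.42], [-1.41, 4.55], [0.19, 2.02], [-2.57, 2.57]. Speed limits (rad/s): [2.57, 2.57, 3.14, 3.14, 3.14, 3.14, 3.14].

INTERFACE

Orientations are given as a rotation vector (axis times angle).
In Python, from workcell import r, jaws, inverse_kinematics, camera, sign_off, sensors gives the robot as it stands. The module is installed in compiled form; this text tells all that it offers. Calls block until the motion is done:
- r.move_to(position, orientation): joint-space move of the TCP to a pose.
- r.movel(position, orientation=None, v=0.15, guard=None): straight line of the TCP; orientation=None keeps the orientation; v is the mean speed in m/s. With guard (N) it stops when the force on the tool has changed by that much, and returns True; else False.
- r.goto_joints(angles): joint-space move.
- jaws.command_gripper(opening, strength=None): finger opening in m; strength is the grip in N (None keeps the last); returns when the fingers have stopped.
- r.wait(seconds).
- inverse_kinematics(position, orientation): joint angles nearest the present ones, or None.
- camera(name): name is "side" or "top" or "wrist"; returns a dict with "image" (384x512x3 uint8, red, green, blue), "fx", "fy", "cx", "cy" (pixels), "view" (4x4, takes a point from world to camera coordinates). Camera axes: x right, y down, z forward; pixel columns grow to the right and rows downward; lengths in m; the calibration is good to about 2 mm. A picture is of the moment at which its call begins. There is no depth.
A pose or a line that the arm cannot do raises r.IKError and nothing moves.
- sign_off(): hands the job in, once; it reports no verdict.
Readings, each from a call of its own:
- sensors.read_t(): time.
- sensors.read_joint_pos(): joint angles.
- sensors.read_qvel(): joint speeds.
- sensors.read_joint_efforts(): joint torques, N m.
- sensors.read_position(): TCP position.
- sensors.read_tool_rot(): TCP orientation.
- sensors.read_force(): force on the tool from outside, world axes, zero at the start.
- sensors.read_torque(): the same for the moment, N m.
- sensors.read_finger_gap(): finger opening in m.
Only numpy, scipy, OpenCV 4.12 (cv2) and the standard library are available. Lean on these libraries where they do the work, as an engineer would, in place of code of your own. Each camera call takes 0.05 s, during which the arm holds its last target.

TASK

The cabinet's amber door has been washed and is standing in the white stand. Hang it back on the cabinet so that both of its hinge knuckles drop all the way down over the two pins, swing it shut, and turn the red latch arm fully across the front of the door to lock it. Do not disturb the dish in the cabinet or the jar and dropper bottle on the table.

Things in the scene. Friction and masses are not known exactly. Their poses are not given: they have to be found in the camera images.
- cabinet: White bench drying cabinet, fixed, 120 deep (x) x 160 wide (y) x 158 mm high, open at the front. Origin: centre of its underside on the table; its own -x axis points out of the open front, -y to the hinge side (right seen from the robot). The two pins stand on dark brackets at the front right edge, outside the right wall; the latch is at the front left.
- pin_lower (a point): Foot of the lower upright hinge pin, on the shoulder of its bracket, at [-69, -92, 42] mm in the cabinet frame. Pin 8 mm in diameter, 22 mm tall, its upper 9 mm tapering to a 2.4 mm tip. Bracket 8 mm thick below the shoulder, 18 mm wide, leading back from the pin to the cabinet.
- pin_upper (a point): Foot of the upper pin, same size, exactly 80 mm above the lower. Its bracket (underside 72 mm above pin_lower) would stop the lower knuckle if the door came straight down from high above: bring the door in sideways from the front or right while it is between 24 and 50 mm above its hung height, then lower it.
- closed_mark (a point): Fixed point of the cabinet frame at [-69, 80, 92] mm, where door_free_edge lies when the door is hung and shut.
- door: Loose lift-off door, 0.2 to 0.4 kg: aluminium frame 160 wide (y) x 140 high (z) x 12 mm thick (x) with an amber pane; origin: middle of its bottom edge. Own -x is the outer face, -y the hinge edge, z up. Hung and shut its axes are those of the cabinet, and its origin is at [-69, 0, 22] mm in the cabinet frame; it swings open about the pins, free edge towards cabinet -x (door yaw then larger than the cabinet's), and stays where it is left. It may be hung at any opening angle.
- door_grip (a point): Centre of the grasp area of the black upright grip tab on the door's top edge, at [0, -4, 163] mm in the door frame (nearly above the centre of mass). Tab 12 mm thick (x), 44 mm long (y), from the door's top edge (z 140) to z 178 mm. When the door is hung the tab top is 200 mm above the table, the door's top edge 162, the cabinet's top 158.
- knuckle_lower (a point): Centre of the underside of the lower brass knuckle, at [0, -92, 20] mm in the door frame: an upright tube, outer diameter 18, bore 10, height 20 mm. It meets pin_lower when hung.
- knuckle_upper (a point): The same for the upper knuckle, at [0, -92, 100] mm in the door frame; it meets pin_upper when hung.
- door_free_edge (a point): Middle of the door's free vertical edge, at [0, 80, 70] mm in the door frame.
- latch (a joint): Red latch arm, turning about an upright pivot, rad, with a light friction. 0 (its stop): fully across the front of the shut door (arm points to cabinet -y); about 1.6: points straight out to cabinet -x; limit 2.4. Starts open, 1.5 to 2.2. At angle t the arm points along [-sin t, -cos t] in the cabinet's xy. Latched, it leaves the shut door about 3 mm of play.
- latch_pivot (a point): On the latch's pivot axis, at cabinet [-83, 98] mm, 194.5 mm above the table, near the knob's top height.
- latch_knob (a point): Centre of the top of the red round upright knob at the arm's end: 12 mm in diameter, 38 mm tall above the arm, 33 mm from the pivot axis, top 194.5 mm above the table.
- stand: White fixed stand, base 90 (x) x 150 (y) x 12 mm, with two pairs of prongs up to 57 mm above the table; the door stands upright in the 14 mm slot between them, its bottom edge on the base, its axes along the stand's. Lift the door 50 mm or more to clear it.
- dish: Petri dish, 69 mm across and 16 mm high, on the cabinet's floor; origin at its underside. Leave it.
- jar: Glass jar with steel lid, 58 mm across, 80 mm high, on the table; origin at its underside. Leave it.
- dropper: Dropper bottle with yellow cap, 25 mm across, 64 mm high, on the table; origin at its underside. Leave it.
Mind the look-alikes: they are no part of the job. There is more than one size of the door; the job needs the larger.

How it is judged:
By the outcome, as a careful person would: the job done as asked, in the order asked, and still so for the second after the job is handed in, with the robot touching nothing.
It also fails if it takes over 53 s, if anything falls off the work surface, if the arm or the gripper's body presses on something with over 40 N, if the wrist force passes 120 N, or if a joint passes its speed limit or range.

## Working session

There is one attempt and no reset: what is moved stays moved. The work goes in short steps, each a Python script; the robot and the scene stay as the last script left them, time stands still between calls to the robot, and variables do not carry over. Pictures are saved under pics/ and viewed, and the job is handed in when it is done.

```bash
mkdir -p pics; ls; python3 - <<'E'
from workcell import r,camera,sensors
import cv2
for n in("side","top","wrist"):
    c=camera(n);cv2.imwrite(f"pics/{n}0.png",c["image"][...,::-1]);print(n,c["fx"],c["fy"],c["cx"],c["cy"]);print(c["view"].round(4).tolist())
print(sensors.read_t(),sensors.read_tool_rot(),r.nose_length)
E
```

```text
pics
side 348.69397323769437 348.69397323769437 258.468032217651 191.4049785783873
[[-0.8316, -0.5554, -0.0003, 0.462], [-0.3798, 0.569, -0.7294, 0.3293], [0.4053, -0.6064, -0.6841, 0.8085], [0.0, 0.0, 0.0, 1.0]]
top 495.5797752548098 495.5797752548098 252.36320391270323 191.3577098083549
[[-0.0586, -0.9983, 0.0001, -0.0494], [-0.9743, 0.0572, -0.2181, 0.6037], [0.2177, -0.0129, -0.9759, 1.7146], [0.0, 0.0, 0.0, 1.0]]
wrist 319.83677701411375 319.83677701411375 249.68497837124178 193.0082344407425
[[0.2307, -0.973, -0.0017, -0.6482], [-0.9249, -0.2198, 0.3101, -0.0416], [-0.3021, -0.07, -0.9507, 0.3798], [0.0, 0.0, 0.0, 1.0]]
0.15 [-3.11899006e+00 -3.63265943e-01  2.23016144e-04] 0.019
```

View pics/side0.png

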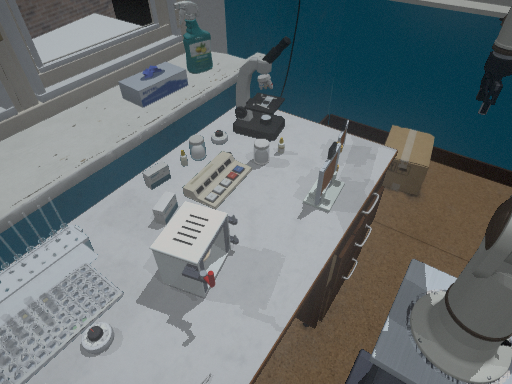

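View pics/top0.png

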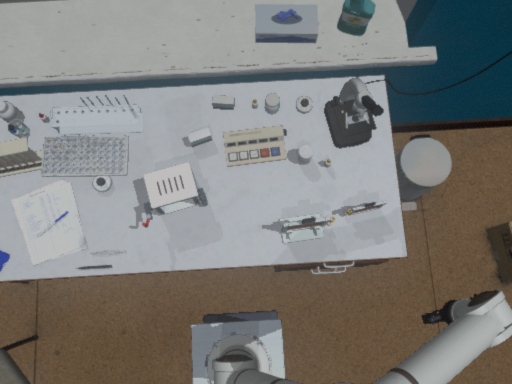

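View pics/wrist0.png

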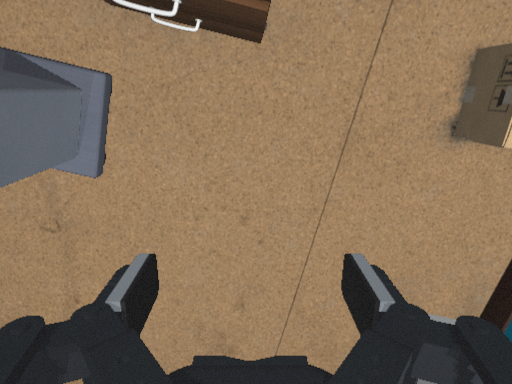

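```bash
cat > h.py <<'E'
import numpy as np,cv2
from workcell import r,jaws,inverse_kinematics,camera,sign_off,sensors
def proj(c,P):
    P=np.atleast_2d(P);V=np.array(c["view"]);q=P@V[:3,:3].T+V[:3,3]
    return np.c_[c["fx"]*q[:,0]/q[:,2]+c["cx"],c["fy"]*q[:,1]/q[:,2]+c["cy"]]
def ray(c,uv):
    V=np.array(c["view"]);R=V[:3,:3];o=-R.T@V[:3,3]
    d=R.T@np.array([(uv[0]-c["cx"])/c["fx"],(uv[1]-c["cy"])/c["fy"],1.]);return o,d/np.linalg.norm(d)
def atz(c,uv,z):
    o,d=ray(c,uv);return o+d*(z-o[2])/d[2]
def tri(*cu):
    A=np.zeros((3,3));b=np.zeros(3);L=[]
    for c,uv in cu:
        o,d=ray(c,uv);M=np.eye(3)-np.outer(d,d);A+=M;b+=M@o;L.append((o,M))
    x=np.linalg.solve(A,b);return x,[np.linalg.norm(M@(x-o)) for o,M in L]
def save(c,name,box=None,s=1):
    im=c["image"][...,::-1]
    if box: im=im[box[1]:box[3],box[0]:box[2]]
    cv2.imwrite("pics/"+name,cv2.resize(im,None,fx=s,fy=s,interpolation=cv2.INTER_CUBIC))
def down(a):
    # tool z down, tool y axis at world angle a (jaw opening direction)
    y=np.array([np.cos(a),np.sin(a),0]);z=np.array([0,0,-1.]);x=np.cross(y,z)
    return cv2.Rodrigues(np.c_[x,y,z])[0].ravel()
E
python3 - <<'E'
from h import *
c=camera("top");save(c,"t1.png",(120,140,220,250),7);save(c,"t2.png",(265,180,405,260),5.5)
c=camera("side");save(c,"s1.png",(140,190,260,300),6);save(c,"s2.png",(290,110,370,220),5.4)
c=camera("top");print(atz(c,(305,225),.17),atz(c,(172,185),.158))
E
```

```text
[ 0.4518171  -0.25159966  0.17      ] [0.61765997 0.18916878 0.158     ]
```

View pics/t1.png

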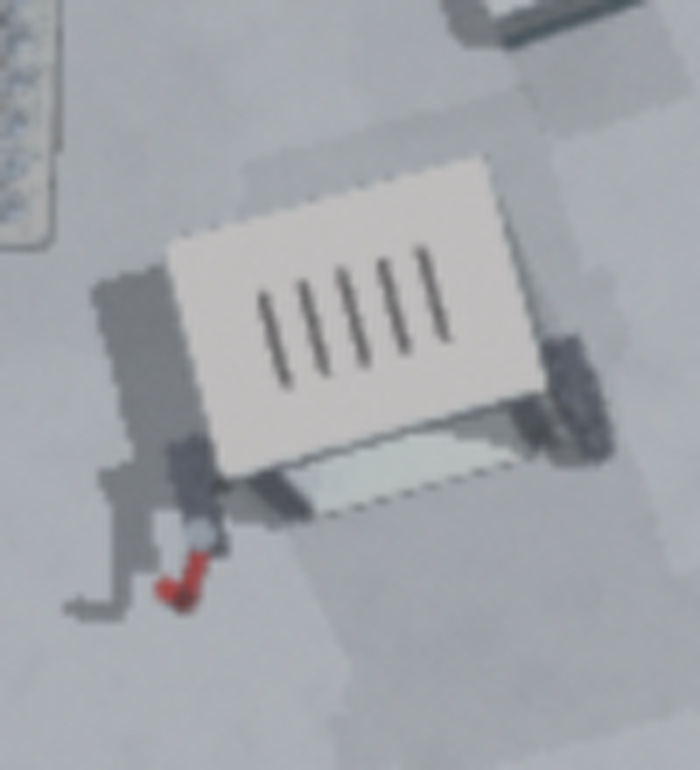

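View pics/t2.png

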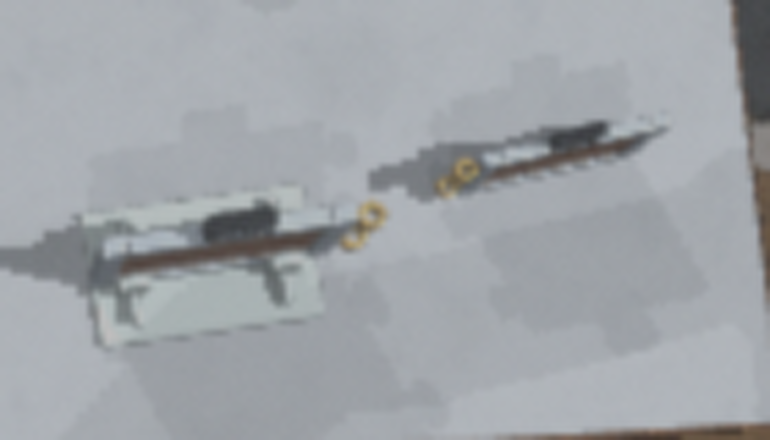

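View pics/s1.png

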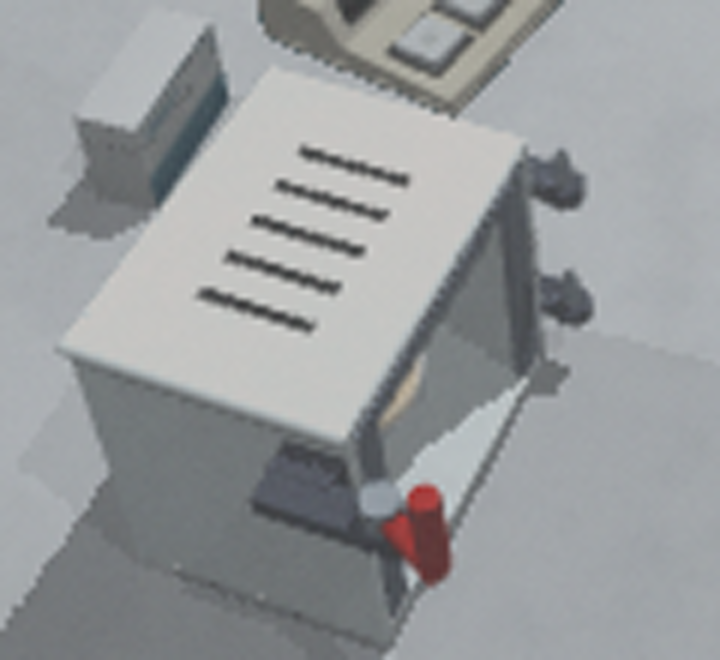

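View pics/s2.png

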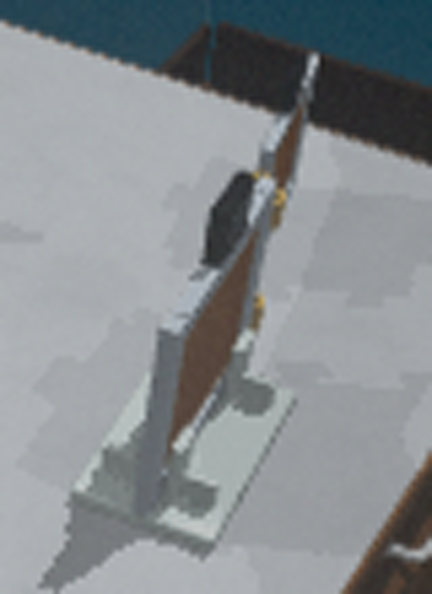

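```bash
python3 - <<'E'
from h import *
c=camera("top");s=camera("side")
# cabinet top corners, hand-read from crops (t1: /7+(120,140); s1: /6+(140,190)) then triangulated
T=[(170,240),(483,156),(545,390),(225,476)]
S=[(62,350),(275,68),(525,150),(345,440)]
# which correspond: back-left, back-right, front-right, front-left
T=[(u/7+120,v/7+140) for u,v in T];S=[(u/6+140,v/6+190) for u,v in S]
for t,q in zip(T,S):
    x,e=tri((c,t),(s,q));print(x.round(4),np.round(e,4),atz(c,t,.158).round(4),atz(s,q,.158).round(4))
# tab
print("tab",atz(c,(240/5.5+265,223/5.5+180),.175),atz(s,(243/5.4+290,178/5.4+110),.19))
t=(430/6+140,492/6+190); print("knob",atz(s,t,.1945),"piv",atz(s,(380/6+140,490/6+190),.1945))
print("knobtop T",atz(c,(163/7+120,590/7+140),.1945))
# wrist cam in tool
w=camera("wrist");V=w["view"];R=cv2.Rodrigues(sensors.read_tool_rot())[0];p=sensors.read_position()
o=-V[:3,:3].T@V[:3,3];print("cam in tool",R.T@(o-p),(V[:3,:3]@R).round(3),p)
E
```

```text
[0.6638 0.2854 0.1487] [0.0003 0.0003] [0.661  0.2832 0.158 ] [0.6572 0.2895 0.158 ]
[0.696  0.1292 0.1544] [0.0002 0.0002] [0.6948 0.1287 0.158 ] [0.6933 0.1317 0.158 ]
[0.5782 0.1038 0.1494] [0.0014 0.0014] [0.5751 0.1023 0.158 ] [0.5744 0.1102 0.158 ]
[0.5429 0.2591 0.1541] [0.0005 0.0005] [0.5417 0.258  0.158 ] [0.5412 0.2611 0.158 ]
tab [ 0.46528529 -0.26431766  0.175     ] [ 0.46678377 -0.27633904  0.19      ]
knob [0.48295445 0.27827504 0.1945    ] piv [0.49742898 0.28699084 0.1945    ]
knobtop T [0.48168525 0.28075178 0.1945    ]
cam in tool [ 0.07894336 -0.00092084 -0.12338677] [[ 0.001  1.     0.   ]
 [-0.951  0.001 -0.31 ]
 [-0.31   0.     0.951]] [ 0.14932107 -0.63258104  0.25023903]
```

```bash
python3 - <<'E'
from h import *
for a in(0.08,np.pi+.08,.211,np.pi+.211,.8,np.pi+.8):
    for p in((.465,-.27,.36),(.465,-.27,.19),(.55,.1,.33),(.55,.17,.21)):
        q=inverse_kinematics(p,down(a));print(round(a,2),p,None if q is None else np.round(q,2))
E
```

```text
0.08 (0.465, -0.27, 0.36) [ 1.28  0.3  -0.99  1.68  0.26  1.3   0.33]
0.08 (0.465, -0.27, 0.19) [ 1.21  0.5  -0.93  1.88  0.48  1.    0.14]
0.08 (0.55, 0.1, 0.33) [ 0.7   0.54 -1.29  1.67  0.53  1.34 -0.6 ]
0.08 (0.55, 0.17, 0.21) [ 0.54  0.77 -1.3   1.77  0.79  1.24 -0.9 ]
3.22 (0.465, -0.27, 0.36) [-0.44  0.31  1.14  1.73 -0.29  1.29 -2.3 ]
3.22 (0.465, -0.27, 0.19) [-0.23  0.48  0.91  1.93 -0.46  0.96 -2.17]
3.22 (0.55, 0.1, 0.33) [ 0.7   0.54 -1.29  1.67  0.53  1.34  2.54]
3.22 (0.55, 0.17, 0.21) [ 0.54  0.77 -1.3   1.77  0.79  1.24  2.24]
0.21 (0.465, -0.27, 0.36) [ 1.29  0.31 -1.    1.68  0.27  1.3   0.45]
0.21 (0.465, -0.27, 0.19) [ 1.22  0.51 -0.95  1.88  0.5   1.01  0.26]
0.21 (0.55, 0.1, 0.33) [ 0.7   0.54 -1.29  1.67  0.53  1.34 -0.47]
0.21 (0.55, 0.17, 0.21) [ 0.54  0.77 -1.3   1.77  0.79  1.24 -0.77]
3.35 (0.465, -0.27, 0.36) [ 0.89  0.21 -0.48  1.69  0.1   1.27 -2.54]
3.35 (0.465, -0.27, 0.19) [-0.23  0.48  0.91  1.93 -0.46  0.96 -2.04]
3.35 (0.55, 0.1, 0.33) [ 0.75  0.66 -1.46  1.67  0.67  1.43  2.56]
3.35 (0.55, 0.17, 0.21) [ 0.54  0.77 -1.3   1.77  0.79  1.24  2.37]
0.8 (0.465, -0.27, 0.36) [ 1.34  0.33 -1.07  1.68  0.3   1.31  1.01]
0.8 (0.465, -0.27, 0.19) [ 1.23  0.52 -0.97  1.88  0.5   1.01  0.84]
0.8 (0.55, 0.1, 0.33) [ 0.7   0.54 -1.29  1.67  0.53  1.34  0.12]
0.8 (0.55, 0.17, 0.21) [ 0.54  0.77 -1.3   1.77  0.79  1.24 -0.18]
3.94 (0.465, -0.27, 0.36) [ 0.96  0.22 -0.57  1.69  0.12  1.27 -1.97]
3.94 (0.465, -0.27, 0.19) [ 0.85  0.38 -0.45  1.89  0.2   0.92 -2.04]
3.94 (0.55, 0.1, 0.33) [-0.41  0.24  0.22  1.71 -0.06  1.2  -2.52]
3.94 (0.55, 0.17, 0.21) [-0.62  0.39  0.35  1.8  -0.16  0.97 -2.55]
```

```bash
cat >> h.py <<'E'
import pickle
def snap(name,cam="wrist"):
    c=camera(cam);c=dict(c);pickle.dump(c,open(f"pics/{name}.pkl","wb"));save(c,name+".png",None,1.5);return c
def load(name): return pickle.load(open(f"pics/{name}.pkl","rb"))
E
python3 - <<'E'
from h import *
t0=sensors.read_t()
r.move_to((.465,-.22,.34),down(.08));snap("A1");print(sensors.read_t()-t0)
r.move_to((.53,.14,.31),down(1.5));snap("B1");print(sensors.read_t()-t0)
r.movel((.56,.10,.31),v=.3);snap("B2");print(sensors.read_t()-t0,sensors.read_position())
E
```

```text
1.9583000000000002
3.3832999999999998
3.75 [0.56055048 0.09775422 0.30967877]
```

View pics/A1.png

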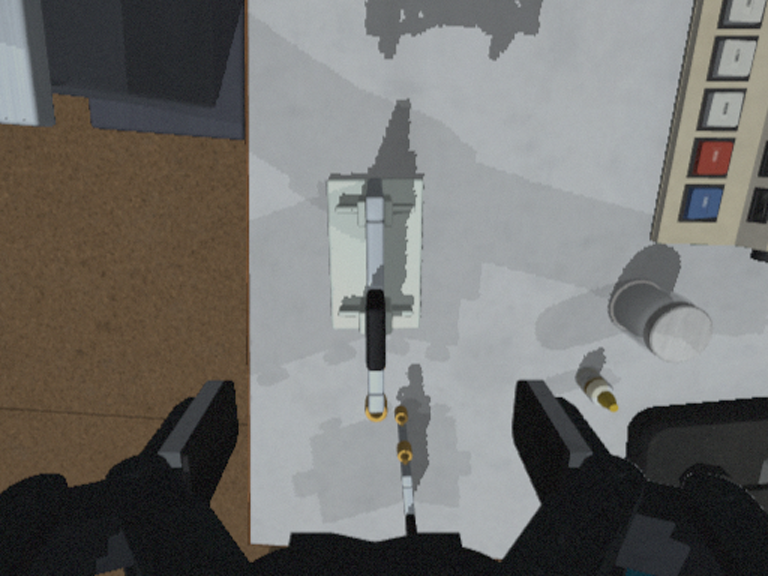

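View pics/B1.png

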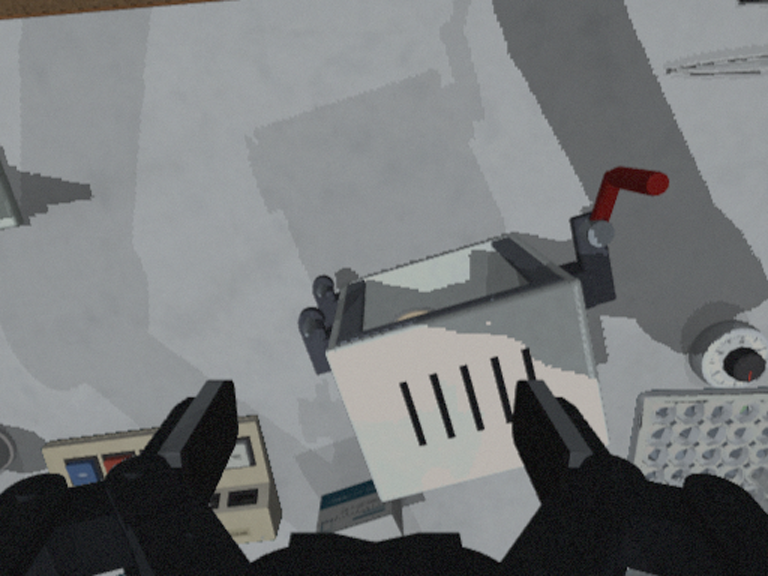

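View pics/B2.png

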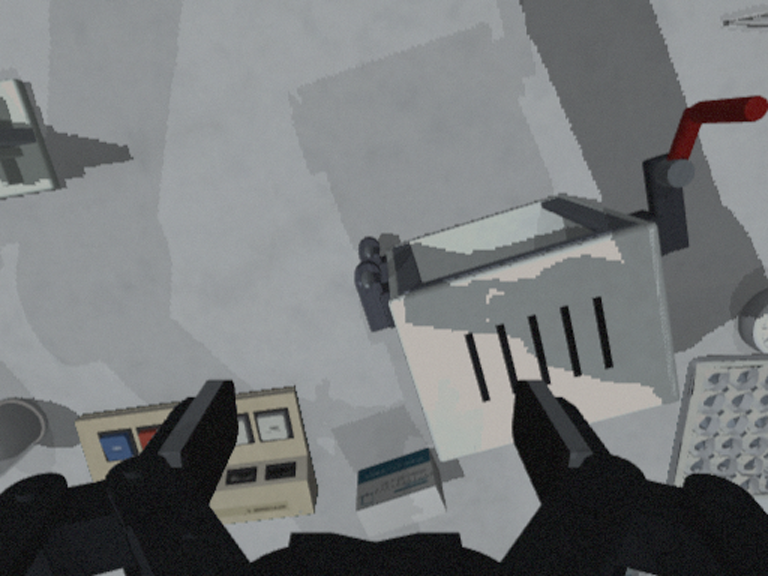

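```bash
python3 - <<'E'
from h import *
a=load("B1");b=load("B2")
save(a,"b1p.png",(190,170,260,250),9);save(b,"b2p.png",(225,145,295,225),9)
im=load("A1");save(im,"a1p.png",(215,110,295,300),4)
E
```

```text
(no output)
```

View pics/b1p.png

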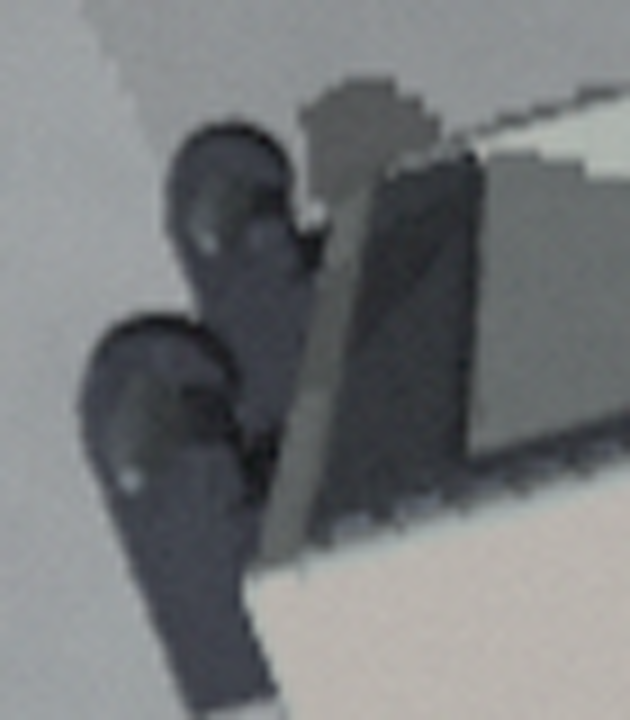

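View pics/b2p.png

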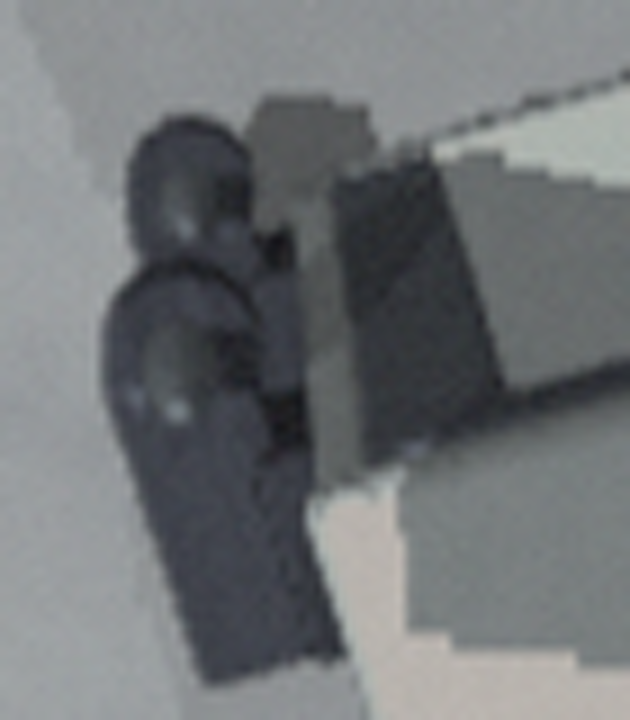

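View pics/a1p.png

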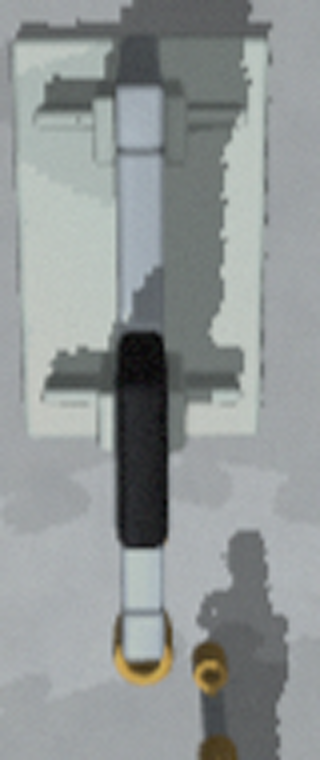

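```bash
python3 - <<'E'
from h import *
a=load("B1");b=load("B2");A=load("A1");t=camera("top");s=camera("side")
f1=lambda u,v:(u/9+190,v/9+170);f2=lambda u,v:(u/9+225,v/9+145)
pu,e=tri((a,f1(131,481)),(b,f2(178,411)));print("pu",pu,e,atz(a,f1(131,481),.144),atz(b,f2(178,411),.144))
pl,e=tri((a,f1(208,240)),(b,f2(183,225)));print("pl",pl,e,atz(a,f1(208,240),.064),atz(b,f2(183,225),.064))
pv,e=tri((a,(600/1.5,232/1.5)),(b,(680/1.5,172/1.5)));print("pivot",pv,e,atz(b,(680/1.5,172/1.5),.1945))
kn,e=tri((a,(657/1.5,183/1.5)),(b,(756/1.5,108/1.5)));print("knob",kn,e)
d=pv-pu;print("yaw",np.arctan2(d[1],d[0])-np.arctan2(190,-14),np.hypot(*d[:2]),np.hypot(190,14))
fl=tri((a,(584/1.5,279/1.5)),(b,(657/1.5,222/1.5)));fr=tri((a,(327/1.5,347/1.5)),(b,(390/1.5,298/1.5)));print(fl,fr)
d=fl[0]-fr[0];print("yaw2",np.arctan2(-d[0],d[1]))
g=lambda u,v:(u/4+215,v/4+110)
for n,p,z in(("tab far",(143,545),.19),("tab near",(142,345),.19),("tabL",(118,440),.19),("tabR",(168,440),.19),("edge+y top",(140,87),.152),("edge-y top",(143,612),.152),("kn",(143,655),.132)):
    print(n,atz(A,g(*p),z).round(4))
print("cam",ray(A,(0,0))[0])
E
```

```text
pu [0.57284719 0.09096211 0.1435226 ] [np.float64(0.00012507651610526275), np.float64(0.00012507651610532518)] [0.57275441 0.09111818 0.144     ] [0.572589   0.09091031 0.144     ]
pl [0.5732418  0.0903113  0.06066857] [np.float64(5.7987280261550464e-05), np.float64(5.798728026163565e-05)] [0.57218879 0.09083096 0.064     ] [0.57236793 0.09038987 0.064     ]
pivot [0.51526437 0.27246451 0.15551572] [np.float64(0.00017104022811706174), np.float64(0.0001710402281170296)] [0.51055893 0.24874238 0.1945    ]
knob [0.4838377  0.28100454 0.19367084] [np.float64(0.00014352247625499035), np.float64(0.00014352247625501623)]
yaw 0.23366104064179472 0.19041770086754012 190.51509126575775
(array([0.54517944, 0.26728268, 0.14850315]), [np.float64(0.0007106721081682197), np.float64(0.0007106721081680776)]) (array([0.57891517, 0.10459614, 0.15152728]), [np.float64(0.00020384971584396107), np.float64(0.0002038497158440865)])
yaw2 0.20446854219230048
tab far [ 0.4695 -0.2835  0.19  ]
tab near [ 0.4653 -0.2335  0.19  ]
tabL [ 0.4616 -0.257   0.19  ]
tabR [ 0.4731 -0.2561  0.19  ]
edge+y top [ 0.4608 -0.181   0.152 ]
edge-y top [ 0.4728 -0.3237  0.152 ]
kn [ 0.4749 -0.3498  0.132 ]
cam [ 0.45733343 -0.1414789   0.46312596]
```

```bash
python3 - <<'E'
from h import *
r.move_to((.468,-.205,.29),down(.084));snap("A2");print(sensors.read_t(),sensors.read_position())
c=load("A2");save(c,"a2p.png",(215,90,295,300),3.8)
print(proj(c,[[.468,-.263,.19],[.474,-.35,.132]]))
save(c,"a2q.png",(225,190,285,270),10)
E
```

```text
5.5667 [ 0.46900818 -0.2030712   0.29030692]
[[242.78480193 272.19862367]
 [242.72137837 314.25936623]]
```

View pics/a2p.png

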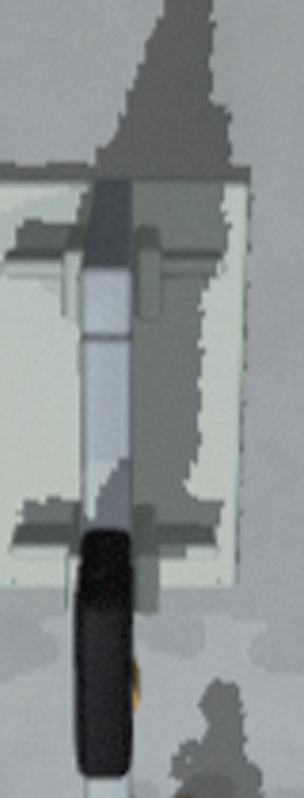

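View pics/a2q.png

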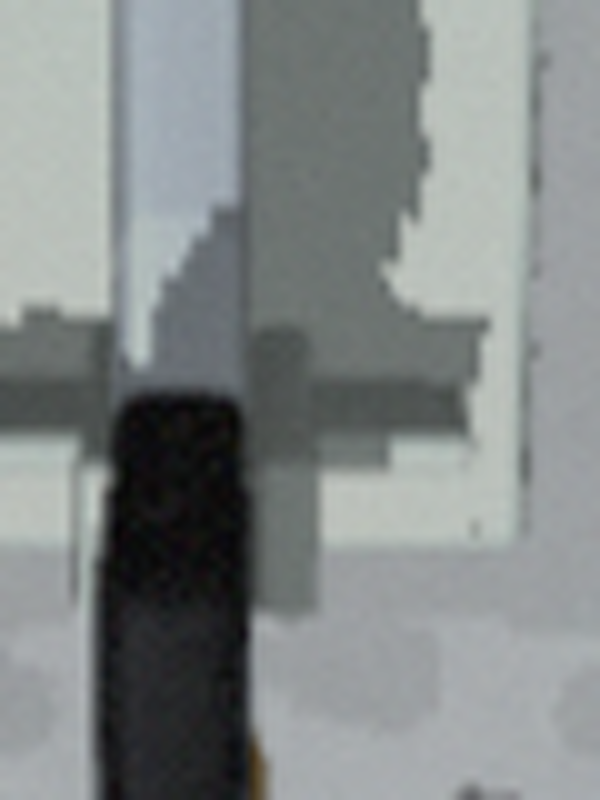

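```bash
python3 - <<'E'
from h import *
A=load("A1");B=load("A2")
g=lambda u,v:(u/4+215,v/4+110);h=lambda u,v:(u/3.8+215,v/3.8+90)
for n,p,q,z in (("far tab top",(143,546),(104,777),.19),("edge+y top",(140,87),(107,268),.152),("tab near base",(142,332),(107,529),.152)):
    x,e=tri((A,g(*p)),(B,h(*q)));print(n,x.round(4),e[0].round(4),atz(A,g(*p),z).round(4),atz(B,h(*q),z).round(4))
print("near top",atz(B,(242.5,249.7),.19))
E
```

```text
far tab top [ 0.4694 -0.2832  0.1909] 0.0001 [ 0.4695 -0.2837  0.19  ] [ 0.4694 -0.2839  0.19  ]
edge+y top [ 0.4608 -0.1816  0.1472] 0.0 [ 0.4608 -0.181   0.152 ] [ 0.4608 -0.1805  0.152 ]
tab near base [ 0.466  -0.2426  0.1525] 0.0001 [ 0.4662 -0.2428  0.152 ] [ 0.466  -0.2428  0.152 ]
near top [ 0.46612801 -0.24296042  0.19      ]
```

```bash
python3 - <<'E'
from h import *
print(sensors.read_position())
r.movel((.4678,-.2638,.25),v=.15)
print(r.movel((.4678,-.2638,.178),v=.1,guard=8),sensors.read_position())
jaws.command_gripper(0.0,60);print(sensors.read_finger_gap(),sensors.read_force(),sensors.read_t())
p=sensors.read_position();print(p)
print(r.movel((p[0],p[1],.30),v=.12,guard=None));print(sensors.read_force(),sensors.read_finger_gap(),sensors.read_position(),sensors.read_t())
snap("C1","side");snap("C1t","top")
E
```

```text
[ 0.46900818 -0.2030712   0.29030692]
False [ 0.46833425 -0.26382664  0.17852155]
0.011045682649524886 [ 0.1456941  -0.28817354  1.33698588] 7.725
[ 0.46806304 -0.26398918  0.17825832]
False
[-0.59049452 -0.35424169 -4.5695248 ] 0.011220171841751505 [ 0.46740582 -0.2637956   0.29907024] 8.8917
```

View pics/C1.png

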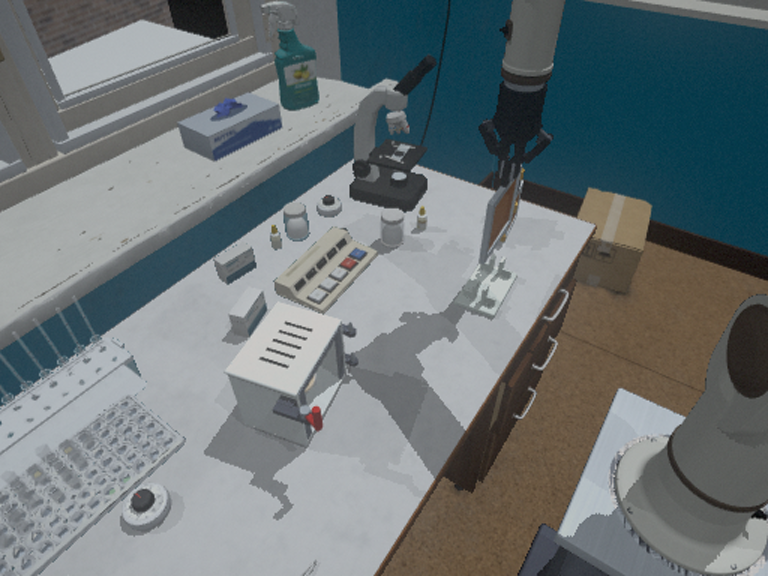

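```bash
cat >> h.py <<'E'
PIN=np.array([.5726,.0908]);YC=.215
def hang(th,z,pin=PIN,rr=.088):
    a=YC+th;return np.array([pin[0]-rr*np.sin(a),pin[1]+rr*np.cos(a),z])
E
python3 - <<'E'
from h import *
o=down(YC+.6);H=hang(.6,.225);print(H)
W=H+[-.07,-.06,.06]
r.movel(W,o,v=.25);print(sensors.read_t())
r.movel(W-[0,0,.06],v=.2)
r.movel(H,v=.12);p=sensors.read_position();print(p,sensors.read_force(),sensors.read_t())
R=cv2.Rodrigues(sensors.read_tool_rot())[0];print("yaw",np.arctan2(R[1,1],R[0,1]),R[:,2])
s=snap("D1","side");t=snap("D1t","top");w=snap("D1w")
save(s,"d1s.png",(190,150,280,270),6);save(t,"d1t.png",(150,140,240,240),7)
E
```

```text
[0.50856015 0.15115642 0.225     ]
10.5667
[0.50808071 0.1505564  0.22502915] [ 0.13729366  0.58108957 -4.87231049] 11.9333
yaw 0.8146697140935267 [-5.20986203e-04 -8.45236257e-04 -9.99999507e-01]
```

View pics/d1s.png

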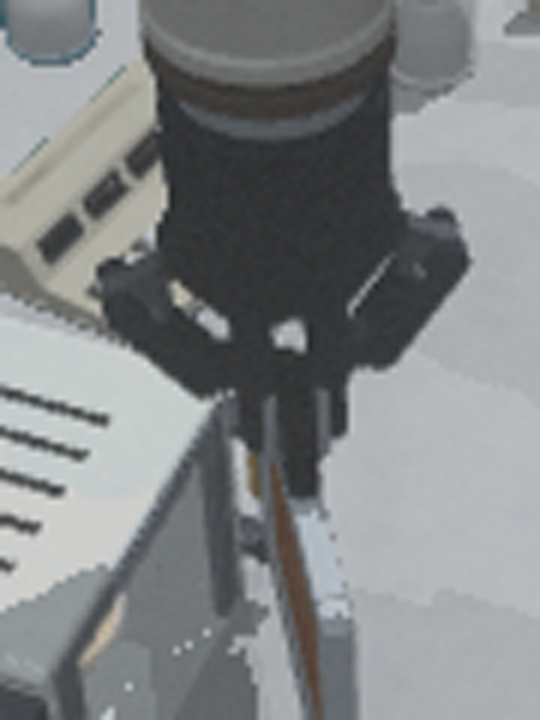

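View pics/d1t.png

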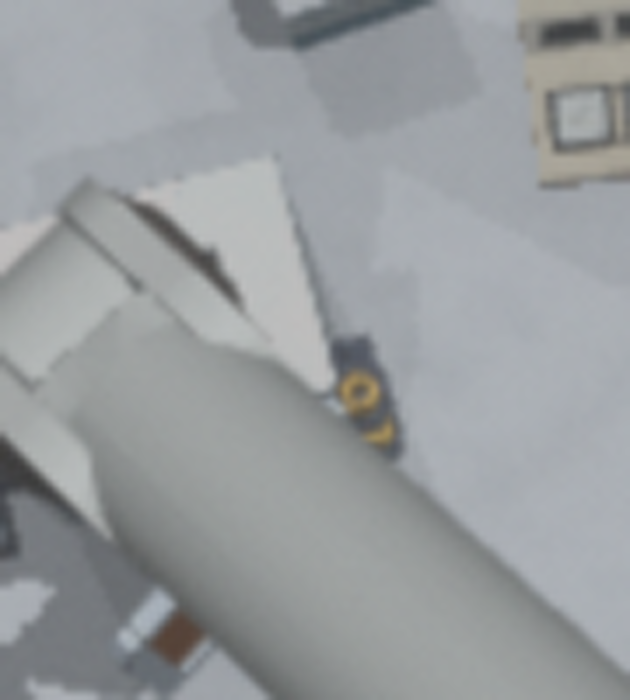

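View pics/D1w.png

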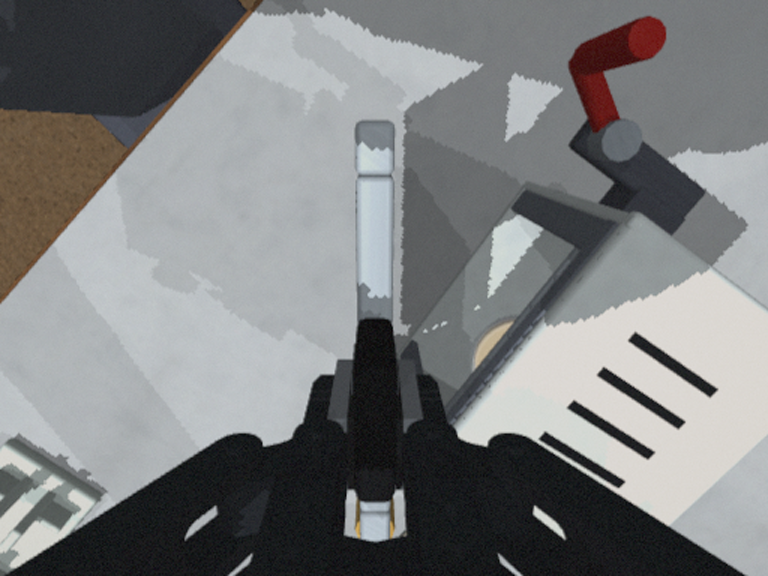

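```bash
python3 - <<'E'
from h import *
t=load("D1t");im=cv2.cvtColor(t["image"],cv2.COLOR_RGB2HSV)
m=((im[...,0]>12)&(im[...,0]<32)&(im[...,1]>110)).astype(np.uint8);m[:, :195]=0;m[:,215:]=0;m[:185]=0;m[200:]=0
ys,xs=np.nonzero(m);print(xs.mean(),ys.mean(),len(xs),(xs.min()+xs.max())/2,(ys.min()+ys.max())/2)
print(atz(t,(201.3,195.9),.179),atz(t,(xs.mean(),ys.mean()),.178))
x=load("C1t") # held at stand: TCP-known knuckle bias check
p=np.array([.46741,-.2638]);a=.084
k=np.array([p[0]+.088*np.sin(a),p[1]-.088*np.cos(a),.2528+0]);print(proj(x,k),k)
uv=proj(x,k)[0].astype(int);save(x,"c1k.png",(uv[0]-30,uv[1]-30,uv[0]+30,uv[1]+30),10)
E
```

```text
<stdin>:4: RuntimeWarning: Mean of empty slice.
  ret = ret.dtype.type(ret / rcount)
Traceback (most recent call last):
ValueError: zero-size array to reduction operation minimum which has no identity
```

```bash
python3 - <<'E'
from h import *
t=load("D1t")
print(atz(t,(201.3,195.9),.179))
x=load("C1t")
p=np.array([.46741,-.2638]);a=.084
k=np.array([p[0]+.088*np.sin(a),p[1]-.088*np.cos(a),.2528+0]);print(proj(x,k),k)
uv=proj(x,k)[0].astype(int);print(uv);save(x,"c1k.png",(uv[0]-30,uv[1]-30,uv[0]+30,uv[1]+30),10)
E
```

```text
[0.56913354 0.08871534 0.179     ]
[[338.42912019 212.07580298]] [ 0.47479331 -0.35148972  0.2528    ]
[338 212]
```

View pics/c1k.png

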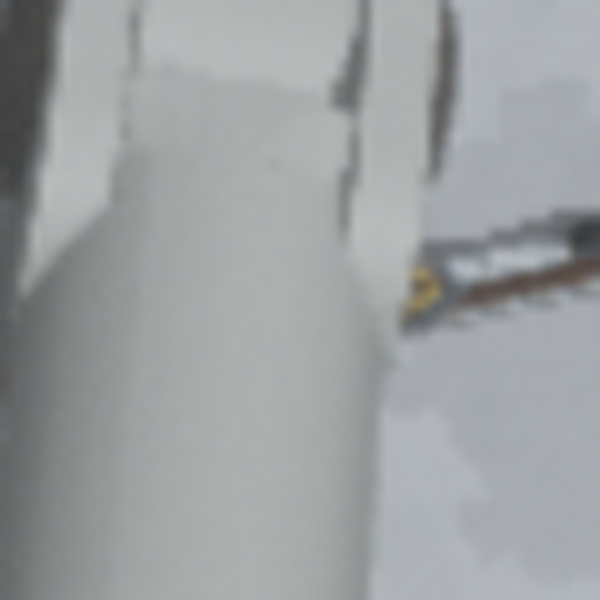

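```bash
python3 - <<'E'
from h import *
H=hang(.6,.225)+[.0004,.0005,0]
for z in(.212,.203,.196,.190):
    H[2]=z;g=r.movel(H,v=.06,guard=10);print(z,g,sensors.read_position().round(4),sensors.read_force().round(1),sensors.read_torque().round(2))
    if g:break
print(sensors.read_t())
t=snap("E1t","top");save(t,"e1t.png",(150,140,240,240),7);s=snap("E1","side");save(s,"e1s.png",(190,150,280,270),5)
E
```

```text
0.212 False [0.5084 0.1514 0.2113] [-0.  -0.2 -4.6] [-0.02 -0.06  0.03]
0.203 False [0.5086 0.1516 0.2025] [-0.5  0.1 -3.4] [ 0.05 -0.02  0.03]
0.196 False [0.5087 0.1516 0.1955] [ 0.3 -0.2 -4.2] [ 0.03 -0.03  0.03]
0.19 False [0.5088 0.1516 0.1896] [ 0.5  1.4 -4.8] [-0.1   0.02  0.01]
13.2667
```

View pics/e1t.png

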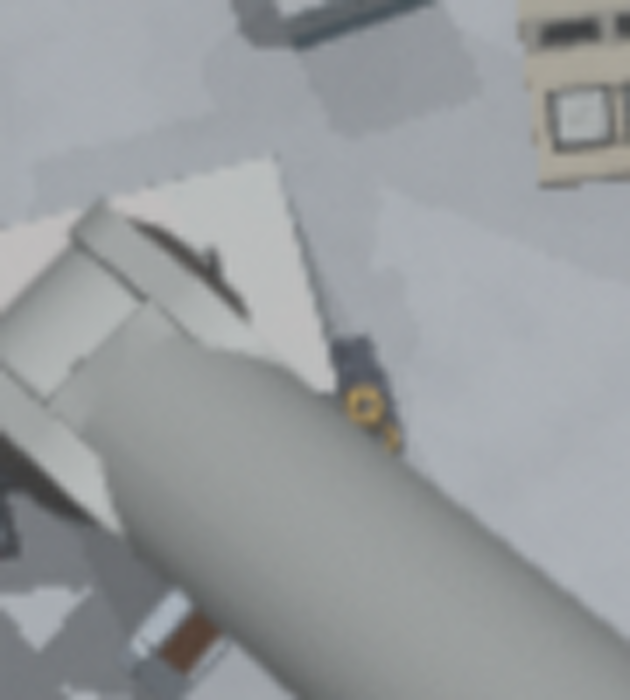

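View pics/e1s.png

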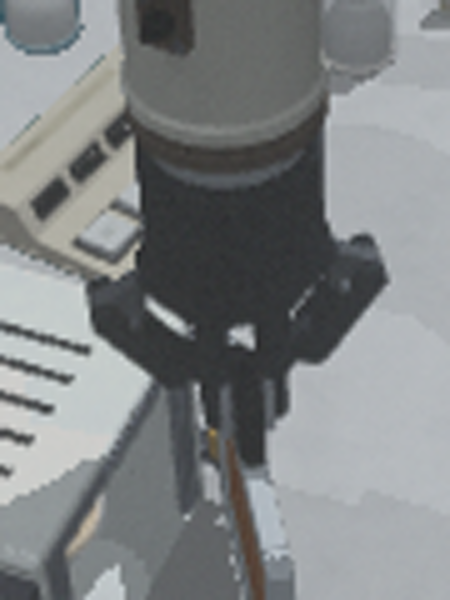

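```bash
python3 - <<'E'
from h import *
H=hang(.6,.187)+[.0004,.0005,0]
print(r.movel(H,v=.04,guard=6),sensors.read_position(),sensors.read_force())
jaws.command_gripper(.025);r.wait(.15);print(sensors.read_force())
w=snap("F1w")
jaws.command_gripper(0,30);print(sensors.read_finger_gap(),sensors.read_force(),sensors.read_position(),sensors.read_t())
R=cv2.Rodrigues(sensors.read_tool_rot())[0];print("yaw",np.arctan2(R[1,1],R[0,1]))
E
```

```text
False [0.50906075 0.15212178 0.18744991] [-2.9062555   0.80551656  1.71737191]
[-0.11999666  0.02656988  0.34807035]
0.011701508299720114 [-0.59778115 -0.69086024  2.18040781] [0.50891675 0.15161572 0.18708333] 14.3667
yaw 0.8149509543301333
```

View pics/F1w.png

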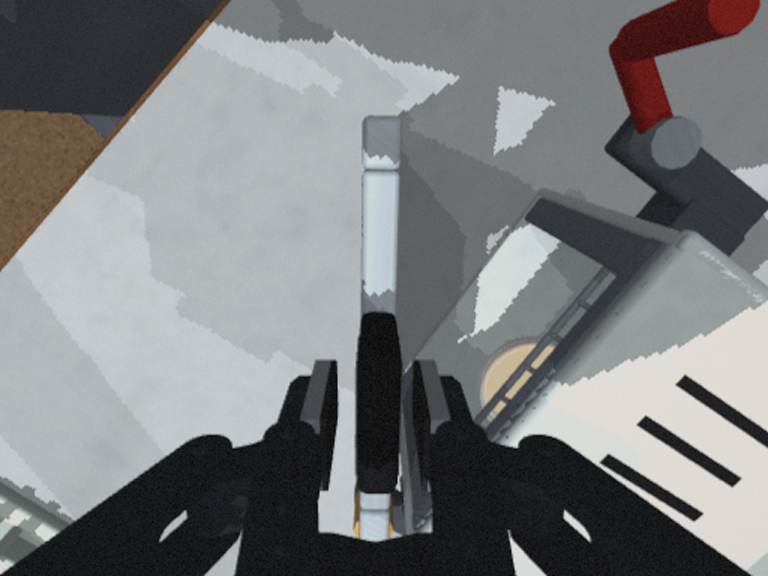

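```bash
python3 - <<'E'
from h import *
P=np.array([.5729,.0913])
for th in(.5,.4,.3,.2,.1,.04,0.,-.01):
    g=r.movel(hang(th,.1875,P),down(YC+th),v=.06,guard=12)
    print(th,g,sensors.read_position().round(4),sensors.read_force().round(1),sensors.read_torque().round(2))
    if g:break
R=cv2.Rodrigues(sensors.read_tool_rot())[0];print("yaw",np.arctan2(R[1,1],R[0,1]),sensors.read_t())
snap("G1w");t=snap("G1t","top");save(t,"g1t.png",(120,140,220,250),7);s=snap("G1","side");save(s,"g1s.png",(140,190,260,300),6)
E
```

```text
0.5 False [0.5151 0.1575 0.1873] [-0.3 -1.3 -0. ] [-0.11 -0.05 -0.05]
0.4 False [0.5219 0.1628 0.1872] [ 2.  -0.2 -2.5] [-0.17 -0.25  0.02]
0.3 False [0.5293 0.1675 0.1873] [ 0.1  0.2 -2.1] [-0.15 -0.37  0.04]
0.2 False [0.5371 0.1714 0.1873] [ 1.4  0.1 -2.8] [-0.18 -0.41  0.08]
0.1 False [0.5452 0.1746 0.1873] [ 2.5 -0.7 -3.3] [-0.29 -0.41  0.13]
0.04 False [0.5503 0.1761 0.1873] [ 1.8 -1.1 -3. ] [-0.3  -0.48  0.07]
0.0 False [0.5538 0.177  0.1874] [ 1.  -2.4 -3.3] [-0.39 -0.47  0.12]
-0.01 False [0.5546 0.1772 0.1873] [ 1.1 -2.7 -3.8] [-0.49 -0.19  0.34]
yaw 0.20610249241353945 16.6083
```

View pics/G1w.png

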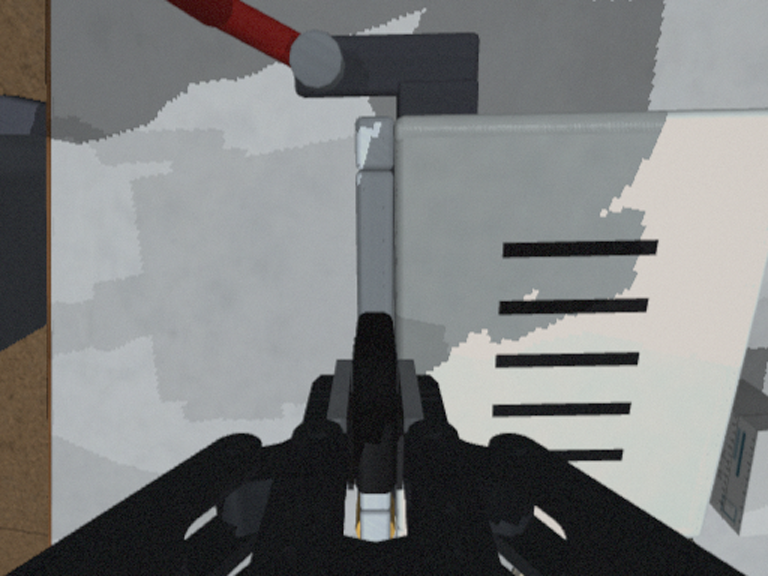

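View pics/g1s.png

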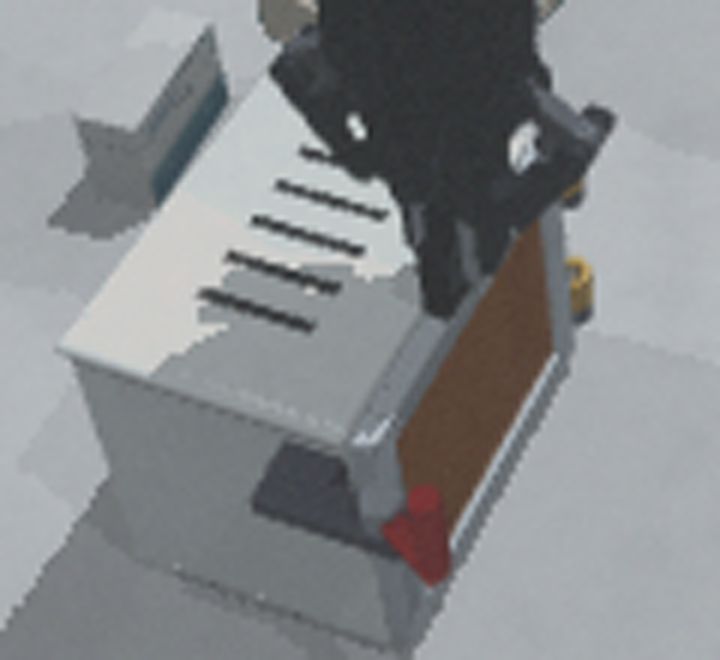

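```bash
python3 - <<'E'
from h import *
p=sensors.read_position()
jaws.command_gripper(.04);r.movel((p[0],p[1],.28),v=.15);snap("H0w")
r.move_to((.51,.27,.28),down(1.33));snap("H1w")
print(sensors.read_t(),sensors.read_position())
q=sensors.read_joint_pos()
for t in np.linspace(2.02,0,6):
    k=np.array([.5729,.0913])+np.array([[np.cos(YC),-np.sin(YC)],[np.sin(YC),np.cos(YC)]])@(np.array([-.014,.190])+.033*np.array([-np.sin(t),-np.cos(t)]))
    q=inverse_kinematics((*k,.191),down(np.pi+YC-t));print(round(t,2),k,None if q is None else np.round(q,2))
t=snap("H1t","top");s=snap("H1","side");save(s,"h1s.png",(140,190,260,300),6)
E
```

```text
18.8167 [0.51047899 0.26883293 0.2792683 ]
2.02 [0.48658724 0.28159691] [ 0.2   0.61 -1.04  1.82  0.6   1.07  0.27]
1.62 [0.48616089 0.26836226] [ 0.28  0.64 -1.13  1.83  0.66  1.1   0.64]
1.21 [0.49097139 0.25602545] [ 0.34  0.7  -1.21  1.84  0.72  1.14  1.02]
0.81 [0.50024422 0.24657281] [ 0.39  0.77 -1.29  1.83  0.8   1.2   1.39]
0.4 [0.51248638 0.2415263 ] [ 0.42  0.85 -1.36  1.8   0.88  1.26  1.76]
0.0 [0.52572678 0.24169843] [ 0.43  0.93 -1.43  1.77  0.95  1.33  2.14]
```

View pics/H0w.png

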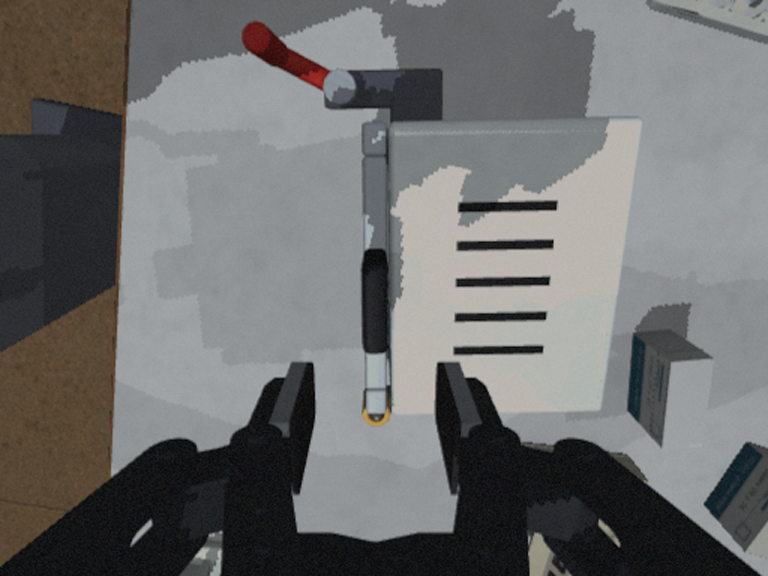

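View pics/H1w.png

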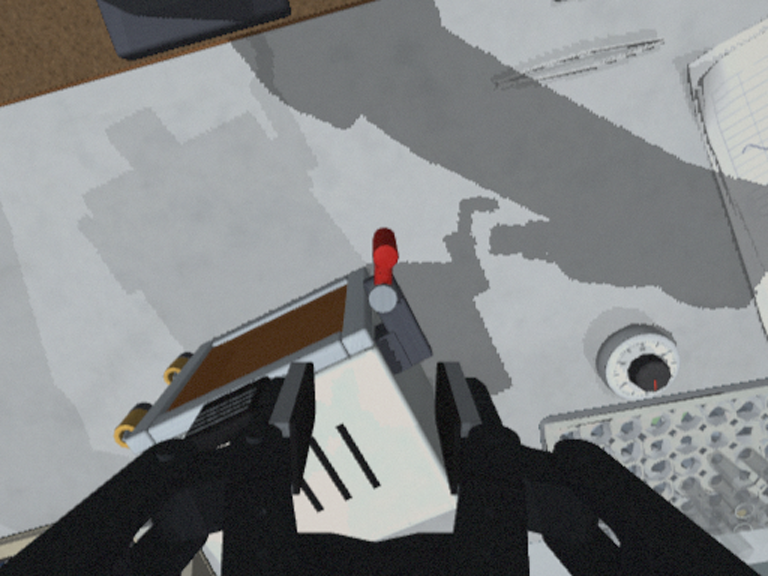

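View pics/h1s.png

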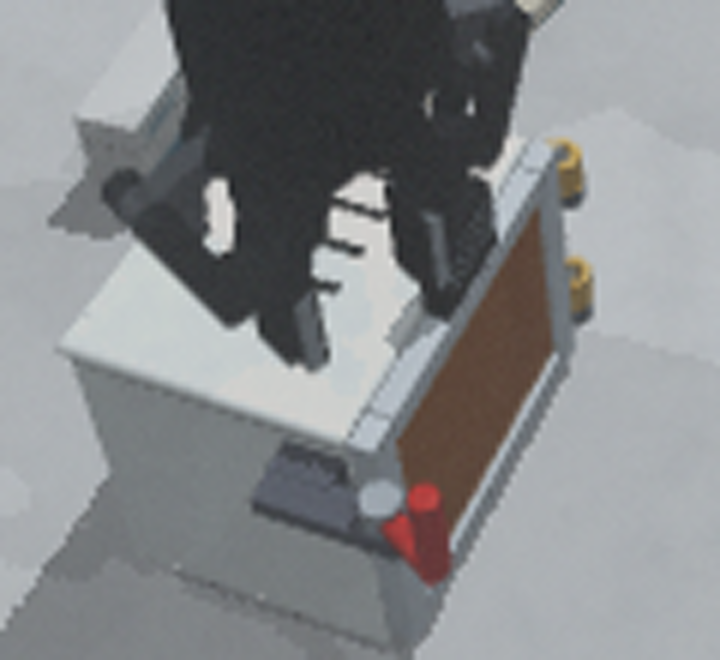

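```bash
python3 - <<'E'
from h import *
L=[("H0w",(256,37),(340,87)),("H1w",(386,257),(383,299)),("D1w",(648,37),(621,140)),("B1",(657,183),(600,232)),("B2",(757,108),(680,172))]
C={n:load(n) for n,_,_ in L}
d=lambda p:(p[0]/1.5,p[1]/1.5)
k,e=tri(*[(C[n],d(a)) for n,a,_ in L]);print("knob",k,np.round(e,4))
k2,e=tri(*[(C[n],d(a)) for n,a,_ in L[:2]]);print("knob2",k2,np.round(e,4))
v,e=tri(*[(C[n],d(b)) for n,_,b in L]);print("piv",v,np.round(e,4),np.hypot(*(k-v)[:2]))
u=(k-v)[:2];w=np.arctan2(u[1],u[0]);print("t",(np.pi+YC+np.pi/2-w)%(2*np.pi), [atz(C[n],d(a),.1945).round(4) for n,a,_ in L])
s=load("H0w");save(s,"h0k.png",(150,10,260,90),7)
s=load("H1w");save(s,"h1k.png",(225,140,295,230),8)
E
```

```text
knob [0.48412596 0.28109736 0.19389758] [0.0004 0.0003 0.0002 0.0005 0.0003]
knob2 [0.48438739 0.28105289 0.19360642] [0.0003 0.0003]
piv [0.51599252 0.2726361  0.15524613] [0.0007 0.0007 0.0002 0.0008 0.0006] 0.03297075388815643
t 2.0453293327269755 [array([0.4845, 0.2807, 0.1945]), array([0.4842, 0.2813, 0.1945]), array([0.4841, 0.281 , 0.1945]), array([0.4836, 0.2804, 0.1945]), array([0.484 , 0.281 , 0.1945])]
```

View pics/h1k.png

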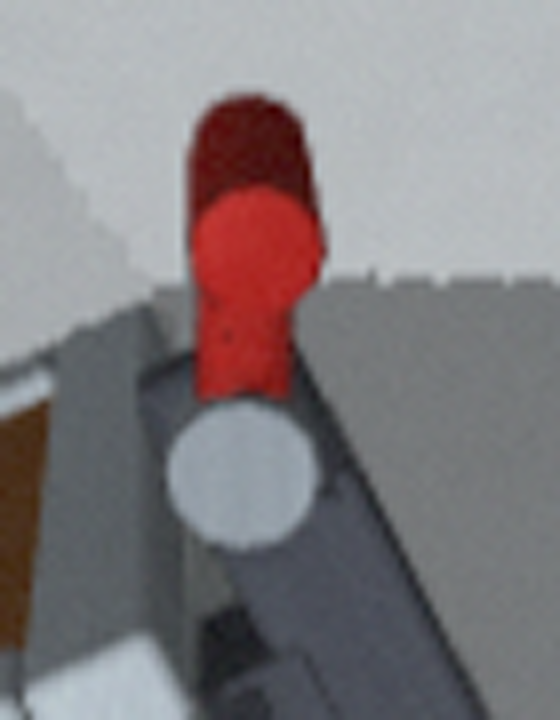

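View pics/h0k.png

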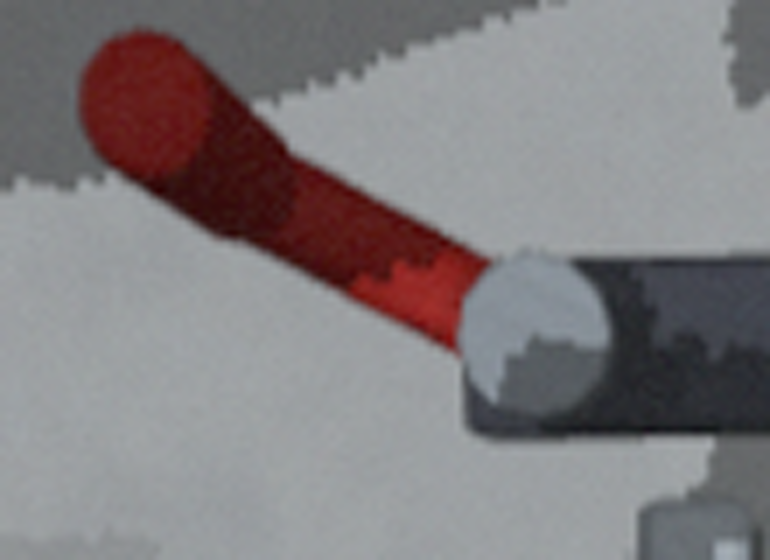

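```bash
python3 - <<'E'
from h import *
PV=np.array([.5161,.2726]);Y=.22;t0=2.05
def kn(t,z=.190):
    c=np.array([-np.sin(t),-np.cos(t)])*.033
    return np.array([PV[0]+c[0]*np.cos(Y)-c[1]*np.sin(Y),PV[1]+c[0]*np.sin(Y)+c[1]*np.cos(Y),z])
o=lambda t:down(np.pi+Y-t)
print(kn(t0))
r.movel(kn(t0,.25),o(t0),v=.15)
print(r.movel(kn(t0),v=.1,guard=8),sensors.read_position())
jaws.command_gripper(0,20);print(sensors.read_finger_gap(),sensors.read_force(),sensors.read_t())
for t in list(np.arange(1.85,.1,-.2))+[.05,.0,-.04]:
    g=r.movel(kn(t),o(t),v=.06,guard=8);print(round(t,2),g,sensors.read_position().round(4),sensors.read_force().round(1))
    if g:break
R=cv2.Rodrigues(sensors.read_tool_rot())[0];print("yaw",np.arctan2(R[1,1],R[0,1]),sensors.read_t(),sensors.read_finger_gap())
s=snap("I1","side");save(s,"i1s.png",(140,190,260,300),6);snap("I1w")
E
```

```text
[0.48420239 0.28105826 0.19      ]
False [0.48429006 0.28147485 0.19023818]
0.01109336555362552 [-1.7980848  -0.50992062  3.68741483] 20.45
1.85 False [0.4833 0.2746 0.1907] [-2.4 -1.3  5.6]
1.65 False [0.4834 0.2679 0.1906] [-1.7 -1.3  6.7]
1.45 False [0.4849 0.2613 0.1907] [-2.  -1.6  6.5]
1.25 False [0.4877 0.2551 0.1906] [-3.1 -3.6  7. ]
1.05 False [0.4916 0.2496 0.1906] [-2.8 -2.6  8.9]
0.85 False [0.4967 0.2449 0.1906] [-2.8 -5.3  9. ]
0.65 False [0.5025 0.2414 0.1906] [-2.5 -5.3  7.5]
0.45 False [0.509  0.2391 0.1906] [-1.7 -6.1  8.6]
0.25 False [0.5158 0.2382 0.1907] [-0.8 -5.6  8.3]
0.05 False [0.5226 0.2387 0.1907] [-0.7 -5.4  7.5]
0.0 False [0.5241 0.239  0.1907] [-0.8 -5.6  7.2]
-0.04 False [0.5247 0.2391 0.1907] [-3.4 -5.3  9.4]
yaw -2.8826632094308255 24.45 0.010573470376376485
```

View pics/i1s.png

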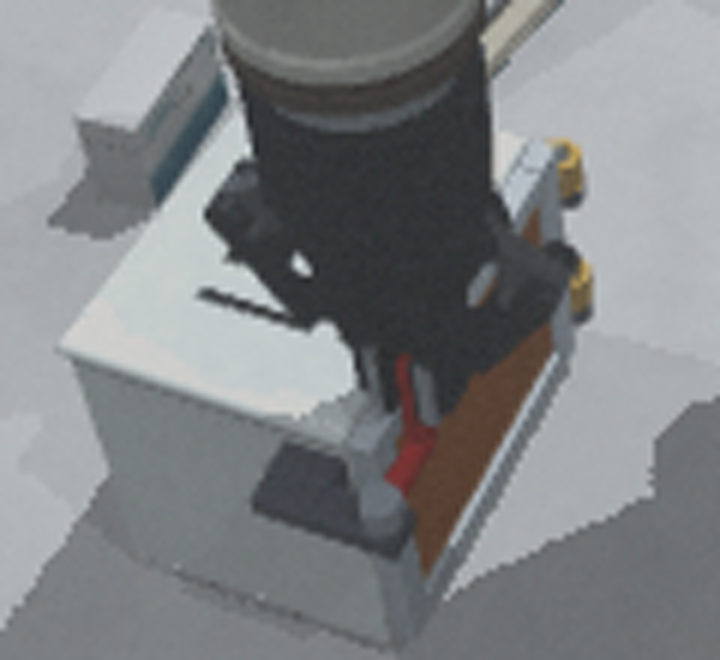

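View pics/I1w.png

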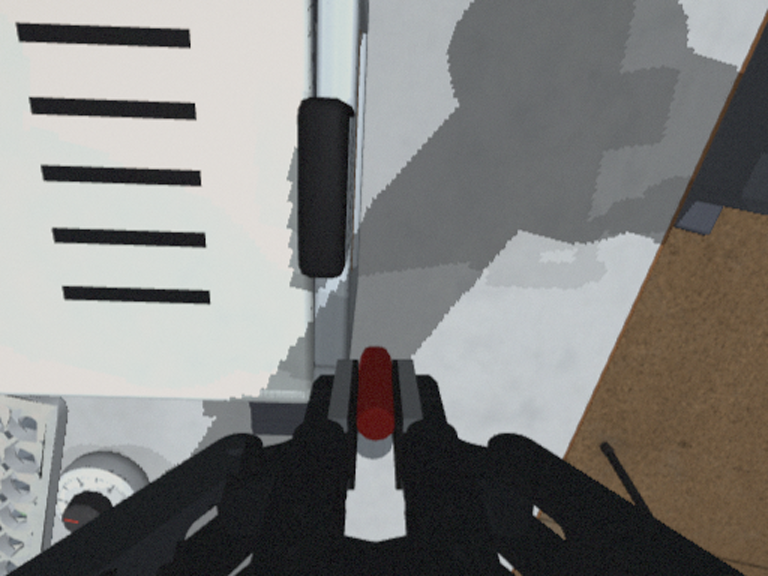

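```bash
python3 - <<'E'
from h import *
p=sensors.read_position();Y=.22;d=np.array([np.cos(Y),np.sin(Y),0])
f0=sensors.read_force()
for s in (.002,.004,.006):
    q=np.array([.5252,.2391,.190])+d*s
    g=r.movel(q,v=.03,guard=10);print(s,g,sensors.read_position().round(4),(sensors.read_force()-f0).round(1))
    if g:break
jaws.command_gripper(.04);p=sensors.read_position();r.movel((p[0],p[1],.30),v=.15)
r.wait(.1);snap("J0w")
r.move_to((.50,.13,.36),down(1.5));snap("J1w");r.movel((.44,-.05,.36),v=.3)
s=snap("J1","side");save(s,"j1s.png",(140,190,260,300),6);t=snap("J1t","top");save(t,"j1t.png",(120,140,220,250),7)
print(sensors.read_t())
E
```

```text
0.002 False [0.525  0.239  0.1906] [-4.1  1.9  2. ]
0.004 False [0.5254 0.2391 0.1905] [-9.4 -1.3  4.9]
0.006 False [0.5256 0.2391 0.1904] [-14.9  -3.4   9.1]
29.0583
```

View pics/J0w.png

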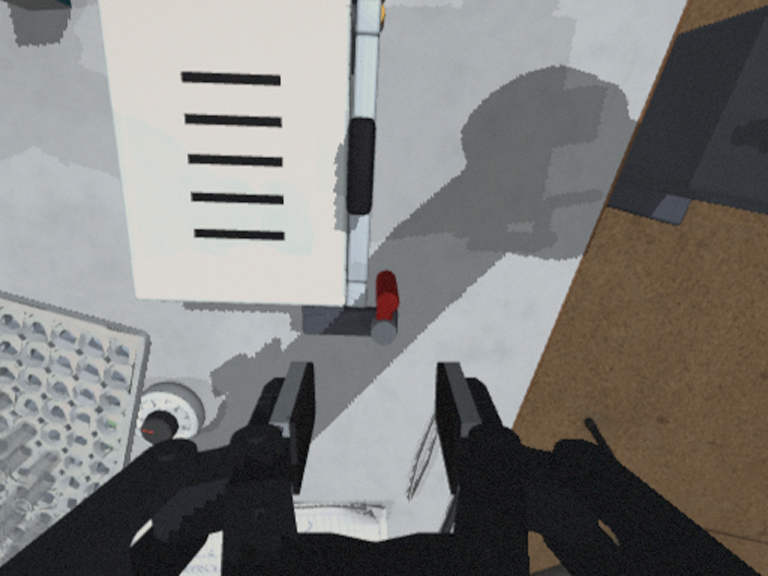

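View pics/J1w.png

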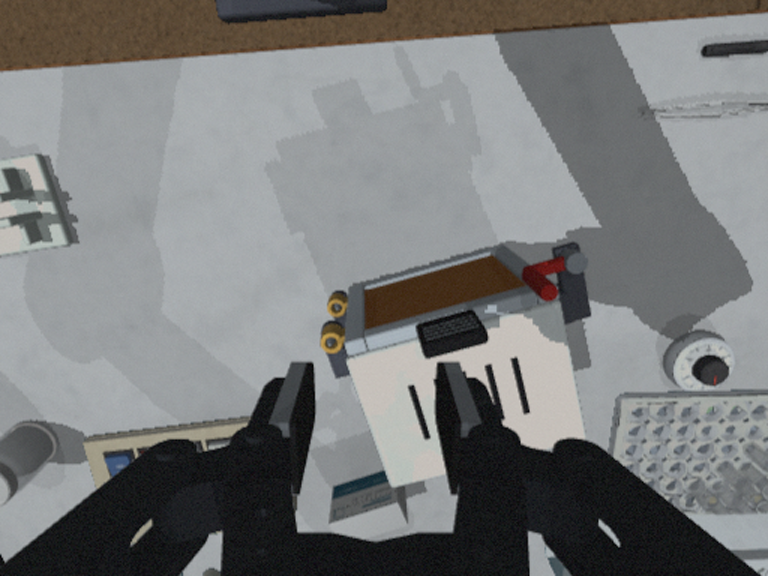

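View pics/j1s.png

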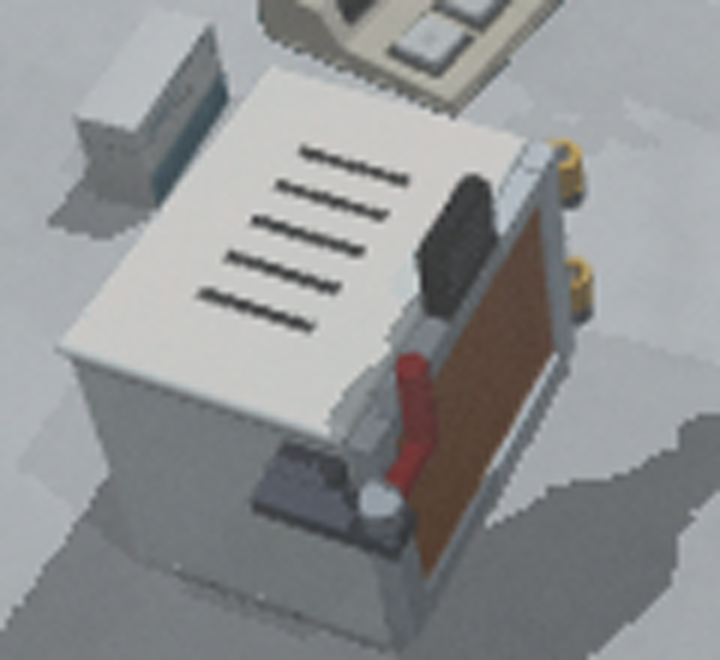

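View pics/j1t.png

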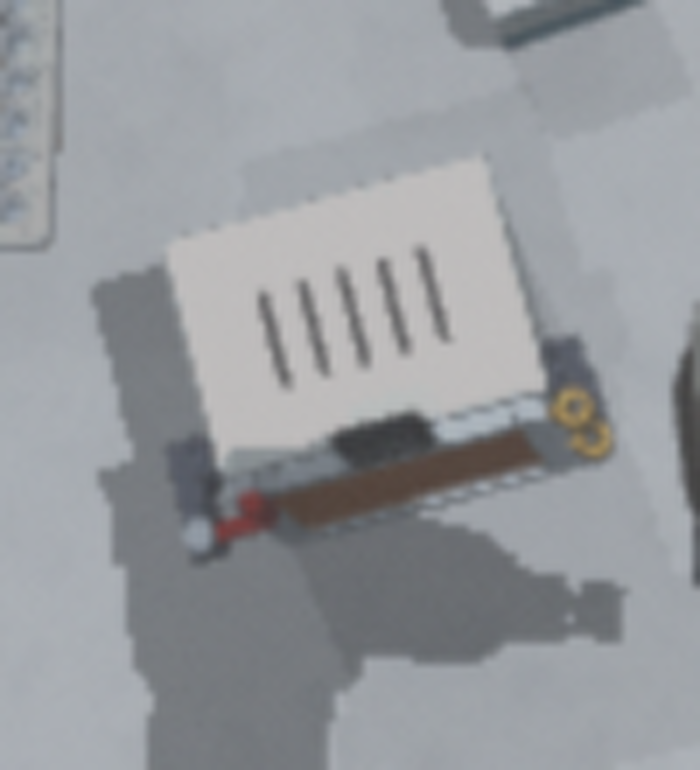

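```bash
python3 - <<'E'
from h import *
a=load("J0w");b=load("J1w")
save(a,"j0k.png",(200,0,290,240),3.3);save(b,"j1k.png",(205,150,400,260),4)
E
```

```text
(no output)
```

View pics/j0k.png

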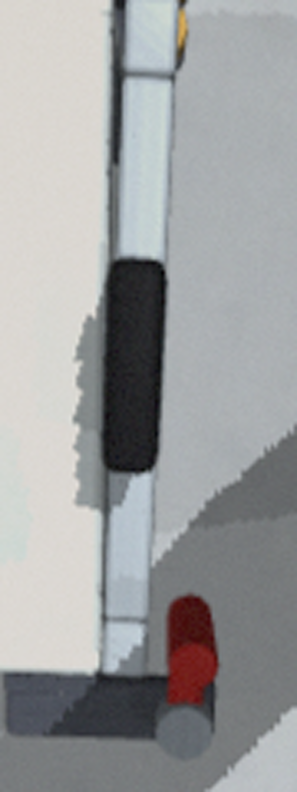

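View pics/j1k.png

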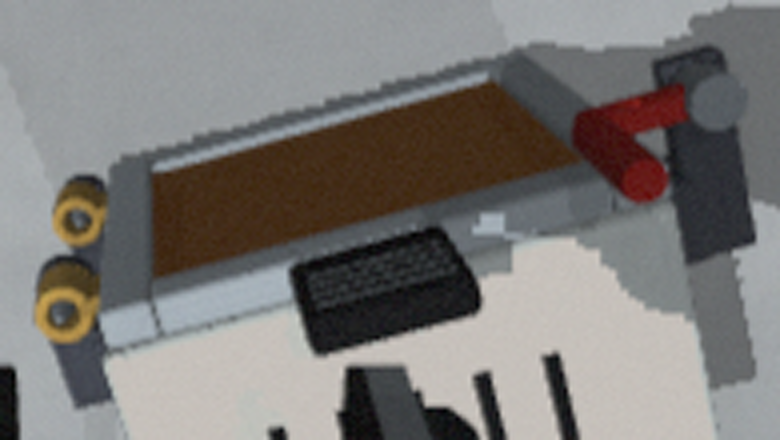

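```bash
python3 - <<'E'
from h import *
a=load("J0w");b=load("J1w")
A=lambda u,v:(u/3.3+200,v/3.3);B=lambda u,v:(u/4+205,v/4+150)
k,e=tri((a,A(193,663)),(b,B(644,181)));print("knob",k,e[0])
p,e=tri((a,A(184,731)),(b,B(717,101)));print("piv",p,e[0])
for P in (p[:2],np.array([.516,.2726])):
  d=(k[:2]-P);print("arm dir as yaw",np.arctan2(d[0],-d[1]),np.hypot(*d))
f=[tri((a,A(*x)),(b,B(*y))) for x,y in (((180,62),(104,344)),)]
# upper knuckle top ring and door pane-top free end corner at z .162
print("kn upper top z.142", atz(b,B(65,305),.142))
e1=atz(a,A(124,672),.162);e2=atz(a,A(150,72),.162) # door top centreline: free end, near hinge
d=e2-e1;print("door yaw",np.arctan2(d[0],-d[1]),e1)
r1=atz(a,A(98,672),.158);r2=atz(a,A(112,20),.158);d=r2-r1;print("roof yaw",np.arctan2(d[0],-d[1]),r1,r2)
c=.215;M=lambda c,x,y:PIN+np.array([[np.cos(c),-np.sin(c)],[np.sin(c),np.cos(c)]])@np.array([x,y])
for c in(.215,.23):print(c,"closed mark",M(c,0,.172))
E
```

```text
knob [0.52332877 0.23991633 0.19454696] 0.0004088412892700429
piv [0.51591909 0.27196499 0.15667992] 0.00022263260524309835
arm dir as yaw 0.22720863858333074 0.03289407658573741
arm dir as yaw 0.22058447835476658 0.03349527423448438
kn upper top z.142 [0.56906475 0.09312567 0.142     ]
door yaw 0.20850307394621856 [0.53625263 0.25743828 0.162     ]
roof yaw 0.22138613404688612 [0.54271569 0.26066695 0.158     ] [0.57640758 0.11097532 0.158     ]
0.215 closed mark [0.53590424 0.25883994]
0.23 closed mark [0.53338787 0.25827062]
```

```bash
python3 - <<'E'
from h import *
b=load("J1w");s=load("J1");S0=cv2.imread("pics/side0.png")[...,::-1]
print("upper knuckle top",tri((b,(65/4+205,305/4+150)),(s,(566/6+140,148/6+190))))
d=np.abs(s["image"].astype(int)-S0).max(2).astype(np.uint8)
for n,bx in(("jar",(250,135,275,165)),("drop",(275,135,290,155))):print(n,(d[bx[1]:bx[3],bx[0]:bx[2]]>40).sum())
save(s,"final.png",(140,100,400,300),3)
print(sensors.read_force(),sensors.read_t())
E
```

```text
upper knuckle top (array([0.56557847, 0.09416175, 0.15008666]), [np.float64(6.0470403442980204e-05), np.float64(6.0470403442976776e-05)])
jar 0
drop 0
[ 0.67505515 -0.10856009 -0.78177938] 29.0583
```

View pics/final.png

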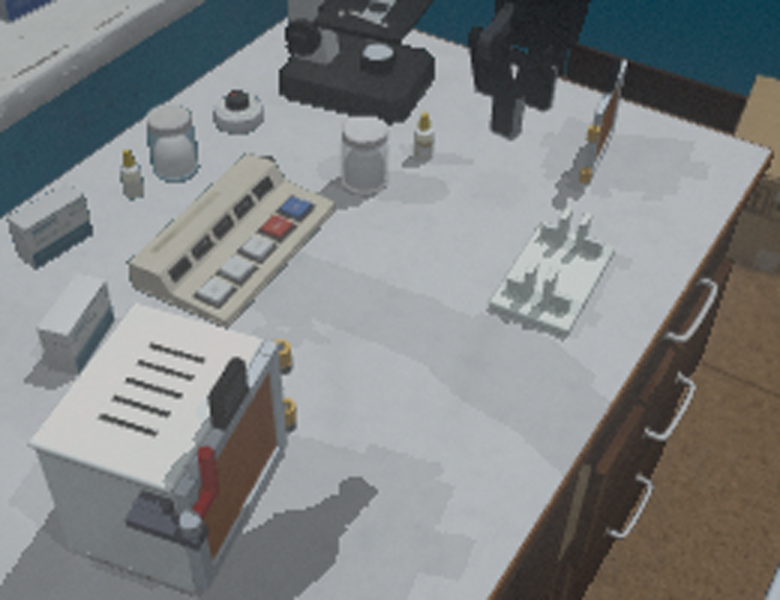

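```bash
python3 - <<'E'
from h import *
r.move_to((.52,.03,.30),down(1.6));snap("K1w");r.movel((.60,.10,.33),v=.3);snap("K2w")
print(sensors.read_t())
for n in("K1w","K2w"):
    c=load(n);uv=proj(c,[.5726,.0908,.142])[0].astype(int);print(n,uv)
    save(c,n+"k.png",(uv[0]-40,uv[1]-35,uv[0]+40,uv[1]+35),9)
E
```

```text
30.4083
K1w [308 235]
K2w [241 144]
```

View pics/K1wk.png

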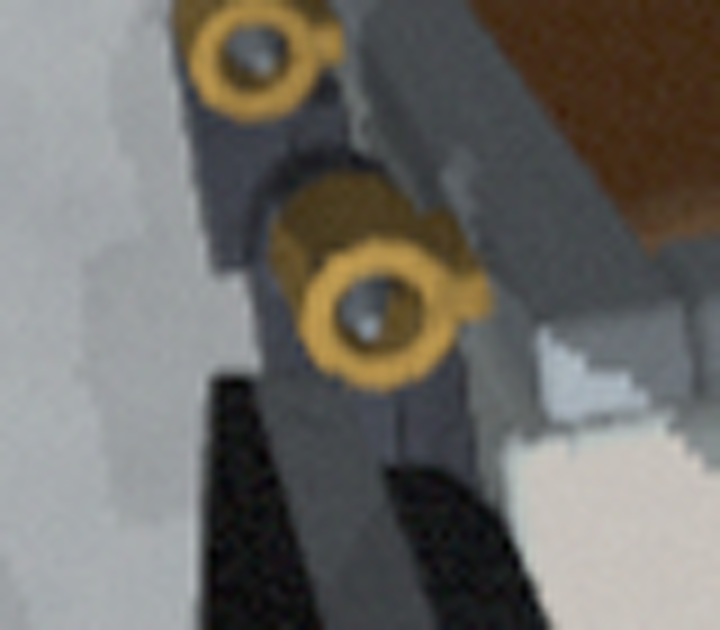

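View pics/K2wk.png

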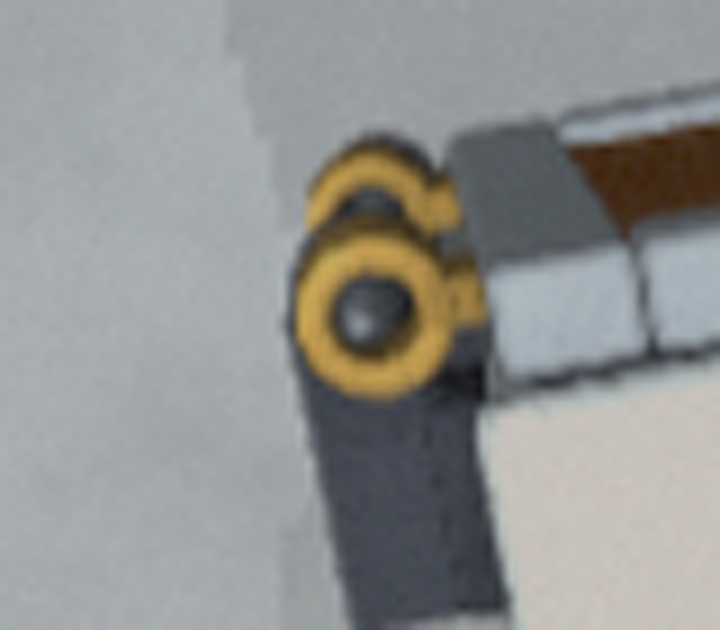

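```bash
python3 - <<'E'
from h import *
a=load("K1w");b=load("K2w")
A=lambda u,v:(u/9+268,v/9+200);B=lambda u,v:(u/9+201,v/9+109)
print("ring",tri((a,A(379,312)),(b,B(376,309))))
print("tip",tri((a,A(367,324)),(b,B(362,320))))
print("lower ring xy@.062",atz(a,A(254,58),.062),"upper@.142",atz(a,A(379,312),.142),atz(b,B(376,309),.142))
E
```

```text
ring (array([0.57124555, 0.09229807, 0.14261594]), [np.float64(0.0002272750875371653), np.float64(0.00022727508753734227)])
tip (array([0.57227967, 0.09087619, 0.14358996]), [np.float64(0.00016318983973179517), np.float64(0.00016318983973201697)])
lower ring xy@.062 [0.57257913 0.09001379 0.062     ] upper@.142 [0.57168798 0.09226481 0.142     ] [0.57120352 0.09246517 0.142     ]
```

```bash
python3 - <<'E'
from h import *
r.movel((.50,.0,.38),v=.3);print(sensors.read_t());sign_off()
E
```

```text
31.15
the job is handed in; nothing more can be done
```

The larger amber door is hung on both pins, shut, and latched, and I handed the job in at about 31 s of the 53 s allowed. I lifted the door out of the stand by its grip tab and lowered it onto the pins at about 0.6 rad open. I released it to settle, then swung it shut and turned the red latch arm by its knob until it met its stop.

**Last checks:**
- **Knuckles:** two wrist views put the upper knuckle's top at 142.6 mm (142 expected), with the pin tip showing about 1 mm above it. Both knuckles sit on their brackets.
- **Latch:** the arm lies within about 0.01 rad of the cabinet's front edge. Pushing the knob with about 15 N more moved it only about 0.6 mm further.
- **Door shut:** its free edge measures within about 2 mm of the closed mark.
- **Jar and dropper:** the side view shows no change.
- **Dish:** I did not re-check it after the door was shut. It was still on the cabinet floor in a wrist view while the door hung open, and the arm never went inside.

**Disagreements:**
- One wrist-plus-side reading put the upper knuckle's top at 150 mm, which would have meant it was not fully down. The two-view wrist measurement settled this.
- The cabinet's yaw came out between 0.204 and 0.234 rad depending on the view. The latest wrist view gave 0.221.
- The top camera read about 3–4 mm off from the wrist camera.

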